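# Pin and lock the pivot shaft of a lever dicer

### The job

The lever dicer has been washed and reassembled: push its pivot shaft fully home, then put the linchpin with the yellow head from the blue rack fully down through the hole in the square shaft end, and after that swing its sprung ring over the end of the shaft until it snaps shut over the pin's tip. Let go of everything, and leave the two black knob pins, the knife and the lidded cup where they are.

Things in the scene. Friction and masses are not known exactly. Their poses are not given: they have to be found in the camera images.
- press: Fixed dicer: red base 250 x 190 mm, 34 mm high; two aluminium cheeks, 90 mm wide (x), 200 mm high, outer faces at y = +-70 mm. Origin: centre of its underside, z up. At x = 0, 125 mm high, a brass bushing (diameter 38 mm) reaches out to y = -104 mm; the pivot shaft leaves it along -y. Its lever ends in a black handle bar, diameter 26 mm, along y from +50 to -160 mm, at x = 70 mm, 270 mm high.
- pivot_shaft (a joint): How far the pivot shaft stands out from its home position, m: 0 = fully home, up to 0.03. It slides along the dicer's -y, with about 4 N of friction, and stays where it is left. At home the square end's inner face is 1 mm from the brass bushing and the cross hole 55 mm from the cheek.
- cross_hole (a point): Mouth of the round 12 mm through hole in the upper face of the shaft's steel square end (26 x 26 mm section, 35 mm long); moves with the shaft. z = hole axis, out of the mouth, leaning 30 degrees from vertical towards the dicer's -x; y = the dicer's +y, into the machine, so -y points past the free end; x = across. Free end face 15 mm, inner end face 20 mm from the hole's centre.
- linchpin: Loose linchpin, about 130 g, standing in a hole of the blue rack. Origin: on the axis at the collar's underside, z towards the head. Below it a 9 mm steel pin, 42 mm long, tapered tip; above, a collar (26 mm wide, 4.5 mm thick), then a yellow head 14 x 14 mm (faces along x, y) to 46 mm. Fully in, the origin meets cross_hole; to lock, its -y (ring side) must look along that frame's -y.
- lock_ring (a joint): Angle of the linchpin's sprung ring, rad. 0 = open, standing straight out along the linchpin's -y; 1.57 = shut, hanging along the pin with its far side below the pin's tip and the shaft end passing through it. Over-centre spring: below 0.785 it springs back open (0.07 N m at the stop), above 0.785 it snaps shut by itself.
- ring_far (a point): Middle of the ring's far side. The ring is 5 mm steel wire: hinge line along the linchpin's x, through its axis 8 mm above its origin; sides 44 mm apart (wire centres), tapering over the last 18 mm to a straight far side 16 mm long, 56 mm from the hinge line.
- rack: Fixed blue drip rack, 250 (its x) x 60 x 60 mm high, origin at the centre of its underside, with three vertical 12 mm holes at x = -85, 0 and +85 mm.
- knob_pin_a: Loose plain pin with a black knob (24 mm wide, 28 mm high above the rack) in the rack; origin at the underside of the knob. Leave alone.
- knob_pin_b: Second such black-knobbed pin in the rack. Leave alone.
- knife: Kitchen knife with orange handle lying along its y, 245 mm long, 18 mm high, on a fixed white cutting board 12 mm thick; origin at the underside where handle and blade meet. Leave alone.
- cup: Loose lidded paper cup, 71 mm wide, 75 mm high, red stripes; origin at the centre of its underside. Leave alone.
Not all that is in view belongs to the job. What is shaped like the linchpin but orange is not meant.

How it is judged:
By the outcome, as a careful person would: the job done as asked, in the order asked, and still so for the second after the job is handed in, with the robot touching nothing.
It also fails if it takes over 70 s, if anything falls off the work surface, if the arm or the gripper's body presses on something with over 40 N, if the wrist force passes 120 N, or if a joint passes its speed limit or range.

### The arm

A 6-joint arm with a two-finger parallel gripper is mounted at the origin on the work surface. World frame = base frame: x ahead of the robot, y to its left, z up, the work surface at z = 0. Lengths are in m, angles in degrees, forces in N, time in s.
With the tool pointing down it reaches from about 0.35 to 0.925 m from the base axis. Payload 6.4 kg.
Tool frame: the origin (TCP) lies on the mounting face of the last link; the fingertips stand 199 mm ahead of it and the grasp point (between the pads) lies 180 mm ahead of it; z points along the fingers, y is the line along which they close (so a half turn about z gives the same grasp; the last joint's range is limited). The gripper opens to 94 mm and grips with 3 to 60 N. Pads are 16 mm wide; open, the fingers measure 119 mm over their backs; the gripper's body (75 mm by 177 mm) begins 78 mm behind the grasp point.
Start: joints at [-9.975, 14.043, 89.255, -0, 76.702, -9.975], TCP at [0.65, 0, 0.405] pointing down, gripper open.
Joint ranges: [-179.41, 179.41], [-58.25, 129.5], [7.25, 145.43], [-54.29, 234.29], [11.92, 165.04], [-157.13, 157.13]. Speed limits (degrees/s): [147.25, 147.25, 180, 180, 180, 180].

### API

Orientations are given as [roll, pitch, yaw] about the fixed x, y, z axes, in that order (R = Rz(yaw) Ry(pitch) Rx(roll)).
In Python, from rig import * gives the robot as it stands. The module is installed in compiled form; this text tells all that it offers.
- The arm moves only by the tool move_arm, never from a script. Its argument "moves" is a list of rows, each a list of 7 numbers: the shift along the tool's x, y, z scaled (see below), then the turn, a rotation vector about the tool's x, y, z scaled (see below), then the opening, from 0 (shut) to 1 (fully open). In form: [[tx, ty, tz, rx, ry, rz, jaw], ...]. A call has 1 to 8 rows; each row shifts and turns the commanded pose from where the row before left it, along the tool's axes as they then stand; what a row does not reach is not made up. The controller multiplies each number of a shift by 0.025 m and each number of a turn by 6 degrees. A row lasts 1/12 s, in which the tool goes at most 41.7 mm and 7.16 degrees, less where a joint would pass 70% of its speed; a pose out of reach is approached as far as the arm can. A call with a number of a shift or a turn outside -1 to 1 is refused whole. A call with a gripper value outside its range is refused whole. The fingers move at their own pace and stop on an object; "newtons" is the grip in N (left out, the last holds). Time passes only in rows, so rows that do not move let the fingers close. It gives the time, the measured TCP pose, the force, the opening and the grip force at its end, in the units of the state.
- observe(): the state, without advancing time (a new reading comes with each control period).
- capture(name): name is "scene" or "side" or "wrist"; returns the picture (384x512x3 uint8, red, green, blue); there is no depth.
- camera_params(name): a dict with "intrinsics" (3x3 intrinsics, pixels), "position" and "rotation" of the camera in the world. Camera axes: x right, y down, z forward; pixel columns grow to the right and rows downward; lengths in m; the calibration is good to about 2 mm. The wrist camera is an equidistant fisheye: a pixel r from the principal point sees the ray r / f radians off the axis. A picture is of the moment at which its call begins: read the wrist's pose just before it. camera_params takes no time and is no camera call; for the wrist camera it gives the pose at the moment of the call.
- close_job(): hands the job in; it is judged then, once.
The state is a dict: "time_s": time; "q": joint angles; "qvel": joint speeds; "tau": joint torques, N m; "tool_pos": TCP position; "tcp_rot": TCP orientation; "force": force on the tool from outside, world axes, zero at the start; "moment": the same for the moment, N m; "finger_gap": finger opening in m; "grip_force": force on a finger pad.
Only numpy, scipy, OpenCV 4.12 (cv2) and the standard library are available. Lean on these libraries where they do the work, as an engineer would, in place of code of your own. Each camera call takes 0.05 s, during which the arm holds its last target. There are 200 camera calls.

## Working session

There is one attempt and no reset: what is moved stays moved. The work goes in short steps, Python scripts to look and compute and a tool call to move; the robot and the scene stay as the last step left them, time stands still between calls to the robot, and variables do not carry over. Pictures are saved under pics/ and viewed, at most 10 in all, crops included, and the job is handed in when it is done.

Besides the shell and the picture viewer there is one more tool, called in YAML: its name, and indented under it one key for each argument. move_arm: Moves the arm, as the interface text tells. Shifts and turns lie within -1 to 1; 1 stands for 0.025 m of shift or 6 degrees of turn. Its arguments: {"type":"object","properties":{"moves":{"type":"array","items":{"type":"array","items":{"type":"number","minimum":-1,"maximum":1}}},"newtons":{"type":"number"}},"required":["moves"]}

```bash
mkdir -p pics; python3 - <<'E'
from rig import *
import cv2,numpy as np
print(observe())
a=[]
for n in ["scene","side","wrist"]:
    p=camera_params(n); print(n,p)
    im=capture(n)[:,:,::-1]; cv2.imwrite(f"pics/{n}0.png",im); a.append(im)
cv2.imwrite("pics/both0.png",cv2.resize(np.vstack(a[:2]),None,fx=1,fy=1)[:, :])
E
```

```text
{'time_s': 0.0, 'q': array([-9.97571010e+00,  1.40859329e+01,  8.93228311e+01, -1.09775549e-03,
        7.67010322e+01, -9.97514096e+00]), 'qvel': array([-0.06445167, -0.01905338,  0.0457141 ,  0.06038366,  0.04946355,
       -0.01921995]), 'tau': array([ 8.38778797e-04, -4.15839279e+01, -3.14599335e+01,  6.84806099e-02,
        3.33599187e-02, -1.41738678e-04]), 'tool_pos': array([6.49788068e-01, 3.58157733e-05, 4.03544260e-01]), 'tcp_rot': array([-1.79891679e+02, -1.79672822e-02,  8.99996674e+01]), 'force': array([-0.14581975, -0.35294599,  0.22706514]), 'moment': array([ 0.03726823,  0.00359475, -0.03641691]), 'grip_force': 0.0, 'finger_gap': 0.0938458449201742}
scene {'intrinsics': array([[433.45243435,   0.        , 255.35810645],
       [  0.        , 433.45243435, 182.04236689],
       [  0.        ,   0.        ,   1.        ]]), 'position': array([ 1.1288644 , -0.26371033,  0.95741759]), 'rotation': array([-143.94770091,    0.15310573,   61.33927629])}
side {'intrinsics': array([[401.59400999,   0.        , 246.31892301],
       [  0.        , 401.59400999, 198.57292839],
       [  0.        ,   0.        ,   1.        ]]), 'position': array([ 0.53030365, -0.56640528,  0.6636642 ]), 'rotation': array([-134.18875495,    1.00450649,   -8.09025399])}
wrist {'intrinsics': array([[297.31863964,   0.        , 259.38432443],
       [  0.        , 297.31863964, 192.68507552],
       [  0.        ,   0.        ,   1.        ]]), 'position': array([0.64919128, 0.08069662, 0.38258224]), 'rotation': array([1.63774331e+02, 9.82767360e-02, 3.46842243e-02])}
```

View pics/scene0.png

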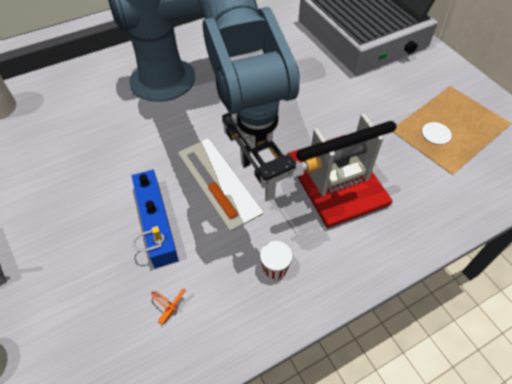

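View pics/side0.png

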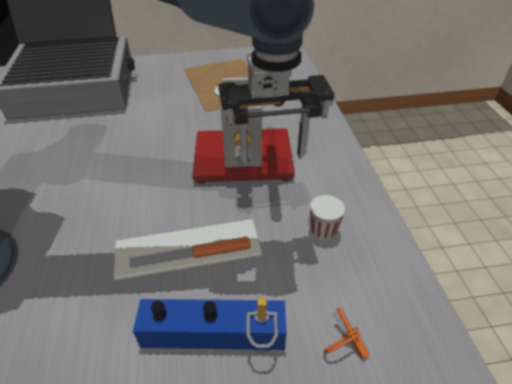

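The scene shows the yellow-headed linchpin in the blue rack at scene (156,234) / side (262,308). The possible mix-ups are the orange lookalike on the table at scene (170,305) / side (350,335), and the black knobs at scene (144,180) and (151,207). I choose the yellow one. The dicer is at scene (340,185), with the brass bushing near (311,163).

```bash
cat > h.py <<'E'
from rig import *
import cv2,numpy as np
from scipy.spatial.transform import Rotation as R
def rot(e): return R.from_euler('xyz',e,degrees=True).as_matrix()
def ray(n,uv,p=None):
    p=p or camera_params(n); K=p['intrinsics']
    a=np.array([(uv[0]-K[0,2])/K[0,0],(uv[1]-K[1,2])/K[1,1]])
    if n=='wrist':
        r=np.hypot(*a); d=np.r_[a*np.sin(r)/max(r,1e-9),np.cos(r)]
    else: d=np.r_[a,1]; d/=np.linalg.norm(d)
    return np.array(p['position']),rot(p['rotation'])@d
def onz(n,uv,z,p=None):
    o,d=ray(n,uv,p); return o+d*(z-o[2])/d[2]
def tri(rs):
    A=0;b=0
    for o,d in rs:
        M=np.eye(3)-np.outer(d,d); A=A+M; b=b+M@o
    x=np.linalg.solve(A,b); return x,[np.linalg.norm((np.eye(3)-np.outer(d,d))@(x-o)) for o,d in rs]
def proj(n,X,p=None):
    p=p or camera_params(n); K=p['intrinsics']; c=rot(p['rotation']).T@(np.asarray(X)-p['position'])
    if n=='wrist':
        t=np.arctan2(np.hypot(c[0],c[1]),c[2]); c2=c[:2]/np.hypot(c[0],c[1])*t
    else: c2=c[:2]/c[2]
    return c2*K[0,0]+K[:2,2]
def mask(im,h0,h1,s=120,v=60):
    hsv=cv2.cvtColor(im,cv2.COLOR_BGR2HSV); return cv2.inRange(hsv,(h0,s,v),(h1,255,255))
def cen(m):
    n,l,st,c=cv2.connectedComponentsWithStats(m)
    return [(int(st[i,4]),c[i].round(1),st[i,:4]) for i in np.argsort(-st[1:,4])[:4]+1 if n>1]
E
python3 - <<'E'
from h import *
for n in ['scene','side']:
    im=cv2.imread(f'pics/{n}0.png')
    for nm,h0,h1 in [('yellow',20,32),('blue',108,125),('red',0,4)]:
        m=mask(im,h0,h1)
        c=cen(m); print(n,nm,c[:3])
        if nm in('blue','red'):
            cs=max(cv2.findContours(m,cv2.RETR_EXTERNAL,2)[0],key=cv2.contourArea)
            print(cv2.approxPolyDP(cv2.convexHull(cs),3,True)[:,0].tolist())
s=cv2.imread('pics/scene0.png');d=cv2.imread('pics/side0.png')
w=cv2.imread('pics/wrist0.png')
a=cv2.resize(s[115:235,270:400],None,fx=3,fy=3,interpolation=2); b=cv2.resize(d[70:190,180:340],None,fx=2.5,fy=2.5,interpolation=2)
o=np.zeros((600,800,3),np.uint8); o[:360,:390]=a; o[:300,400:]=b
o[300:588,400:784]=cv2.resize(w,(384,288)); c=cv2.resize(s[215:275,125:185],None,fx=4,fy=4,interpolation=2); o[360:,:240]=c
cv2.imwrite('pics/mix1.png',o)
E
```

```text
scene yellow [(51, array([155.9, 232.1]), array([153, 227,   7,  12], dtype=int32)), (1, array([235., 134.]), array([235, 134,   1,   1], dtype=int32)), (1, array([273., 150.]), array([273, 150,   1,   1], dtype=int32))]
scene blue [(1924, array([154.2, 217.5]), array([132, 170,  46,  98], dtype=int32)), (110, array([149.5, 240. ]), array([145, 233,  12,  15], dtype=int32))]
[[150, 170], [156, 179], [177, 258], [156, 267], [149, 256], [132, 175]]
scene red [(2573, array([346.6, 199.3]), array([298, 171,  94,  57], dtype=int32)), (72, array([294.1, 155.4]), array([288, 150,  14,  12], dtype=int32)), (12, array([280.1, 274. ]), array([279, 271,   3,   7], dtype=int32))]
[[391, 201], [327, 227], [298, 177], [304, 171], [372, 173]]
side yellow [(119, array([261.6, 306.3]), array([258, 298,   8,  20], dtype=int32)), (2, array([294.5,  88.5]), array([294,  88,   2,   2], dtype=int32)), (1, array([292.,  89.]), array([292,  89,   1,   1], dtype=int32))]
side blue [(5003, array([193.8, 324.5]), array([133, 299, 124,  50], dtype=int32)), (494, array([278.6, 321.8]), array([267, 301,  19,  48], dtype=int32)), (482, array([261.7, 330. ]), array([250, 316,  24,  27], dtype=int32))]
[[140, 301], [255, 301], [255, 348], [141, 346], [133, 330]]
side red [(3301, array([242.8, 158. ]), array([193, 129, 101,  53], dtype=int32))]
[[286, 130], [292, 177], [195, 180], [198, 132]]
```

View pics/mix1.png

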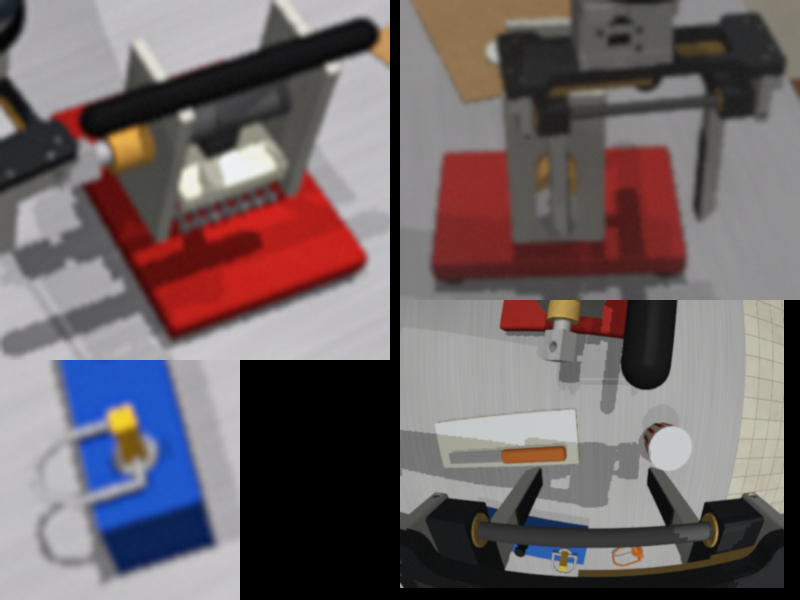

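The crops show the linchpin upright with its ring open towards the robot's −y. The shaft end faces world −y with its hole mouth leaning to −x. Next I compute poses.

```bash
python3 - <<'E'
from h import *
np.set_printoptions(precision=4,suppress=True)
# yellow head
x,e=tri([ray('scene',(156,232.1)),ray('side',(261.6,306.3))]);print('head',x,e)
for u in [(198,132),(286,130)]: print('side top',onz('side',u,.034))
for u in [(195,180),(292,177)]: print('side bot',onz('side',u,.0))
for u in [(391,201),(327,227)]: print('scene',onz('scene',u,.034),onz('scene',u,0))
p={'intrinsics':camera_params('wrist')['intrinsics'],'position':[0.64919128,0.08069662,0.38258224],'rotation':[163.774331,0.09827,0.03468]}
print('shaft end',onz('wrist',(213,60),.136,p))
for u in [(140,301),(133,330),(255,301),(255,348),(141,346)]: print('rack',onz('side',u,.06),onz('side',u,0))
for nm,u in (('k1',(144,180)),('k2',(151,207))):
  print(nm,onz('scene',u,.075))
print(onz('wrist',(560-400,0),.1,p))
E
```

```text
head [ 0.5917 -0.2309  0.0934] [np.float64(0.0013031087567620958), np.float64(0.0013031087567621927)]
side top [0.5172 0.3548 0.034 ]
side top [0.7549 0.3245 0.034 ]
side bot [0.4976 0.1975 0.    ]
side bot [0.7387 0.1698 0.    ]
scene [0.7569 0.3312 0.034 ] [0.7432 0.3531 0.    ]
scene [0.7418 0.145  0.034 ] [0.7275 0.16   0.    ]
shaft end [0.6107 0.1221 0.136 ]
rack [ 0.3913 -0.1709  0.06  ] [ 0.3775 -0.1316  0.    ]
rack [ 0.3826 -0.2237  0.06  ] [ 0.3679 -0.1896  0.    ]
rack [ 0.5866 -0.2008  0.06  ] [ 0.5921 -0.1645 -0.    ]
rack [ 0.5736 -0.2831  0.06  ] [ 0.5779 -0.2549  0.    ]
rack [ 0.3968 -0.2531  0.06  ] [ 0.3835 -0.222   0.    ]
k1 [ 0.4229 -0.2015  0.075 ]
k2 [ 0.5081 -0.2147  0.075 ]
[0.5507 0.1962 0.1   ]
```

move_arm:
  moves:
    - [0, -1, 0, -1, 0, 0, 0]
    - [0.2, -1, 0, -1, 0, 0, 0]
    - [0.2, -1, 0, -1, 0, 0, 0]
    - [0.2, -1, 0, -1, 0, 0, 0]
    - [0.2, -1, 0, -1, 0, 0, 0]
    - [0.2, -0.6, 0, 0, 0, 1, 0]
    - [0, 0, 0, 0, 0, 0, 0]
    - [0, 0, 0, 0, 0, 0, 0]

```text
time_s: 0.82
tool_pos: [0.5159, 0.0251, 0.3713]
tcp_rot: [150.2, -2.9, 84.9]
force: [1.1, -0.6, 0.2]
finger_gap: 0.0439
grip_force: 0.0
```

```bash
python3 - <<'E'
from h import *
o=observe();print(o['tool_pos'],o['tcp_rot'],o['time_s'],camera_params('wrist'))
s,d,w=[capture(n)[:,:,::-1] for n in('scene','side','wrist')]
for n,i in zip(('scene','side','wrist'),(s,d,w)): cv2.imwrite(f'pics/{n}1.png',i)
out=np.zeros((600,800,3),np.uint8)
out[:300,:400]=cv2.resize(s[110:230,250:410],(400,300),interpolation=2)
out[:300,400:]=cv2.resize(d[60:180,170:330],(400,300),interpolation=2)
out[300:,:400]=cv2.resize(w,(400,300))
out[300:,400:]=cv2.resize(d[270:390,200:360],(400,300),interpolation=2)
cv2.imwrite('pics/mix2.png',out)
E
```

```text
[0.51587823 0.02512096 0.37133274] [150.16069105  -2.92460614  84.92744415] 0.8167 {'intrinsics': array([[297.31863964,   0.        , 259.38432443],
       [  0.        , 297.31863964, 192.68507552],
       [  0.        ,   0.        ,   1.        ]]), 'position': array([0.53248747, 0.10533418, 0.35705784]), 'rotation': array([167.13190653, -29.79384222,  -6.72548444])}
```

View pics/mix2.png

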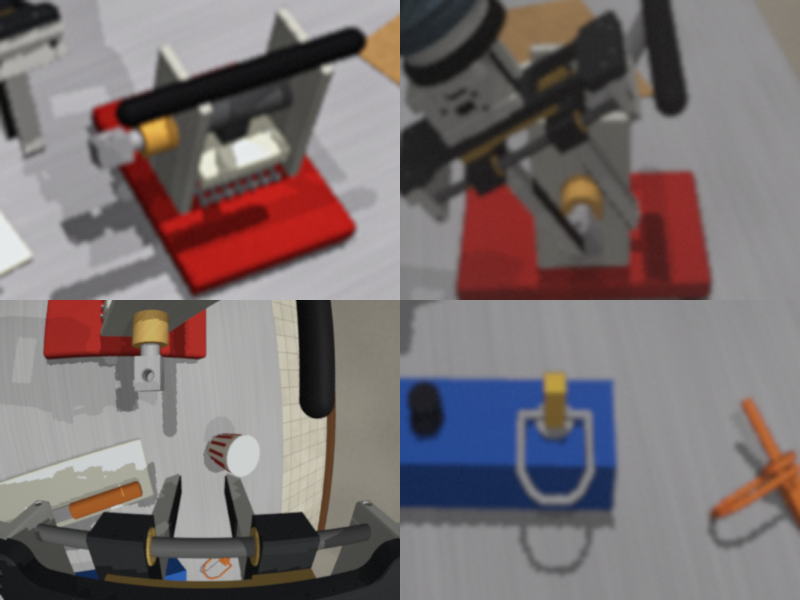

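The wrist view shows the square end and its hole near (190,97), standing out from the brass bushing. The path to it is clear. I zoom in for an accurate fix.

```bash
python3 - <<'E'
from h import *
np.set_printoptions(precision=4,suppress=True)
w=cv2.imread('pics/wrist1.png')
m=mask(w,0,5); cs=[c for c in cv2.findContours(m,0,2)[0] if cv2.contourArea(c)>100]
for c in cs: print(cv2.approxPolyDP(cv2.convexHull(c),2,True)[:,0].tolist())
b=mask(w,12,28,90); print(cen(b)[:3])
s=cv2.imread('pics/side1.png'); m=mask(s,0,4); print('side',[cv2.approxPolyDP(cv2.convexHull(c),2,True)[:,0].tolist() for c in cv2.findContours(m,0,2)[0] if cv2.contourArea(c)>300])
s=cv2.imread('pics/scene1.png'); m=mask(s,0,4); print('scene',[cv2.approxPolyDP(cv2.convexHull(c),2,True)[:,0].tolist() for c in cv2.findContours(m,0,2)[0] if cv2.contourArea(c)>300])
cv2.imwrite('pics/crop3.png',np.hstack([cv2.resize(w[0:130,130:270],(560,520),interpolation=2),cv2.resize(s[150:180,275:310],(240,520),interpolation=2)]))
E
```

```text
[[262, 12], [262, 71], [255, 74], [207, 71], [205, 62], [217, 41]]
[[179, 62], [178, 70], [60, 74], [56, 69], [62, 0], [132, 0]]
[(2717, array([281.7, 359. ]), array([134, 343, 270,  26], dtype=int32)), (2002, array([192.1,  35.6]), array([169,  12,  47,  50], dtype=int32)), (1952, array([134.8, 255.7]), array([ 89, 232,  93,  49], dtype=int32))]
side [[[286, 130], [293, 169], [290, 178], [195, 180], [193, 173], [197, 135], [265, 129]]]
scene [[[391, 201], [383, 207], [327, 227], [298, 177], [305, 170], [372, 173]]]
```

View pics/crop3.png

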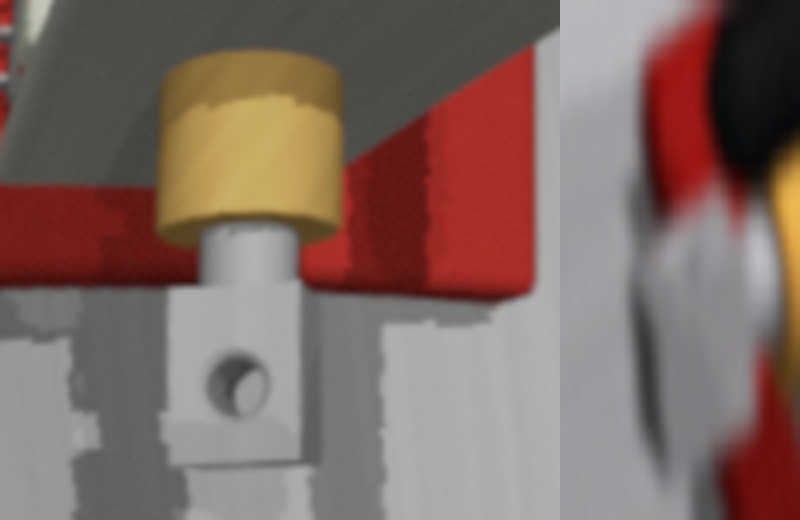

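```bash
python3 - <<'E'
from h import *
from scipy.optimize import least_squares
np.set_printoptions(precision=4,suppress=True)
wp=dict(camera_params('wrist')); sp=camera_params('side'); cp=camera_params('scene')
C=lambda x,y:(x/4+130,y/4)
s30,c30=.5,.866
def fp(lx,ly,lz,e): return (lx,ly-e,lz)
def corr(e):
    t=lambda u,y:(-.013*s30+u*c30,y-e,.125+.013*c30+u*s30)
    return [('wrist',wp,C(238,385),t(0,-.125),1),('wrist',wp,C(168,287),t(-.013,-.105),1),('wrist',wp,C(300,283),t(.013,-.105),1),
    ('wrist',wp,C(300,462),t(.013,-.140),1),('wrist',wp,C(172,467),t(-.013,-.140),1),('wrist',wp,C(250,228),(0,-.104,.125),1),
    ('side',sp,(197.5,131.5),(-.125,.095,.034),.5),('side',sp,(286.5,129),(.125,.095,.034),.5),
    ('scene',cp,(392,201),(.125,.095,.034),.5),('scene',cp,(327,227),(.125,-.095,.025),.5),('wrist',wp,(264,73),(.125,-.095,.017),.5)]
def f(q):
    M=rot([0,0,np.degrees(q[2])]); r=[]
    for n,p,u,l,w in corr(q[3]): r+=list(w*(proj(n,M@np.array(l)+[q[0],q[1],0],p)-u))
    return r
s=least_squares(f,[.626,.245,-.1,.02],loss='soft_l1'); print(s.x,np.degrees(s.x[2])); print(np.array(f(s.x)).reshape(-1,2).round(1))
for z in (.13,.136,.142): print(onz('wrist',C(238,385),z))
E
```

```text
[ 0.6244  0.2574 -0.1156  0.0134] -6.622235682102019
[[-0.9  0.3]
 [ 0.5  0.6]
 [ 0.3 -0.6]
 [ 0.4 -0.3]
 [-0.3 -0.1]
 [ 0.1 -0.1]
 [-1.  -0.8]
 [ 0.1 -0.9]
 [ 0.8 -0.1]
 [-0.1 -0. ]
 [-2.1  1.2]]
[0.6046 0.1213 0.13  ]
[0.6027 0.1208 0.136 ]
[0.6009 0.1204 0.142 ]
```

```bash
cat >> h.py <<'E'
PP=np.array([.6244,.2574,0]);PY=-6.62
PM=rot([0,0,PY]); R0=rot([180,0,90])
def pw(l): return PM@np.array(l)+PP
def wp_(X): return PM.T@(np.array(X)-PP)
TR=PM@rot([0,-30,0])@R0   # tilted tool
AX=PM@np.array([-.5,0,.866])
def plan(P,Rt):
    o=observe(); Rc=rot(o['tcp_rot'])
    print('pos',o['tool_pos'],'t',o['time_s'],'F',o['force'].round(1))
    print('shift units (cur axes)',(Rc.T@(P-o['tool_pos'])/.025).round(2),'turn units',(np.degrees(R.from_matrix(Rc.T@Rt).as_rotvec())/6).round(2), 'shift in target axes',(Rt.T@(P-o['tool_pos'])/.025).round(2))
E
python3 - <<'E'
from h import *
P=pw([0,-.180,.125])-.193*TR[:,2]; print(P); plan(P,TR)
E
```

```text
[0.5077923  0.08972503 0.2921429 ]
pos [0.5172614  0.02460947 0.37253671] t 0.9667 F [ 0.5 -0.2 -0.1]
shift units (cur axes) [ 2.39 -2.2   2.59] turn units [-0.01 -0.55 -0.03] shift in target axes [ 2.54 -2.19  2.45]
```

move_arm:
  moves:
    - [0, 0, 0, 0, -0.55, 0, 0]
    - [0, -0.73, 0.8, 0, 0, 0, 0]
    - [0.6, -0.73, 0.8, 0, 0, 0, 0]
    - [0.6, -0.73, 0.85, 0, 0, 0, 0]
    - [0.6, 0, 0, 0, 0, 0, 0]
    - [0.6, 0, 0, 0, 0, 0, 0]
    - [0, 0, 0, 0, 0, 0, 0]

```text
time_s: 1.55
tool_pos: [0.5074, 0.0881, 0.2912]
tcp_rot: [150.2, -0.1, 83.3]
force: [0.8, 0.1, 0.1]
finger_gap: 0.0005
grip_force: 0.0
```

```bash
python3 - <<'E'
from h import *
P=pw([0,-.148,.125])-.193*TR[:,2]; plan(P,TR)
E
```

```text
pos [0.50738322 0.08813921 0.29119322] t 1.55 F [0.8 0.1 0.1]
shift units (cur axes) [ 1.34  0.02 -0.03] turn units [-0.03 -0.01 -0.02] shift in target axes [ 1.34  0.03 -0.03]
```

Push slowly towards +y, watching for the stop force.

move_arm:
  moves:
    - [0.4, 0, 0, 0, 0, 0, 0]
    - [0.3, 0, 0, 0, 0, 0, 0]
    - [0.2, 0, 0, 0, 0, 0, 0]
    - [0.15, 0, 0, 0, 0, 0, 0]
    - [0.15, 0, 0, 0, 0, 0, 0]
    - [0, 0, 0, 0, 0, 0, 0]

```text
time_s: 2.05
tool_pos: [0.5106, 0.1164, 0.2919]
tcp_rot: [150.1, -0.1, 83.2]
force: [1.4, -2.0, 0.9]
finger_gap: 0.0005
grip_force: 1.0
```

move_arm:
  moves:
    - [0.1, 0, 0, 0, 0, 0, 0]
    - [0.05, 0, 0, 0, 0, 0, 0]
    - [0.05, 0, 0, 0, 0, 0, 0]
    - [0, 0, 0, 0, 0, 0, 0]

```text
time_s: 2.38
tool_pos: [0.511, 0.1209, 0.2919]
tcp_rot: [150.1, -0.0, 83.1]
force: [1.4, -7.0, 1.4]
finger_gap: 0.0005
grip_force: 3.6
```

move_arm:
  moves:
    - [0.1, 0, 0, 0, 0, 0, 0]
    - [0, 0, 0, 0, 0, 0, 0]
    - [0.1, 0, 0, 0, 0, 0, 0]
    - [0, 0, 0, 0, 0, 0, 0]

```text
time_s: 2.72
tool_pos: [0.5117, 0.1228, 0.2922]
tcp_rot: [150.3, 0.5, 83.1]
force: [-6.3, -31.3, 9.8]
finger_gap: 0.0005
grip_force: 16.0
```

move_arm:
  moves:
    - [0.1, 0, 0, 0, 0, 0, 0]
    - [0, 0, 0, 0, 0, 0, 0]
    - [0.1, 0, 0, 0, 0, 0, 0]
    - [0, 0, 0, 0, 0, 0, 0]

```text
time_s: 3.05
tool_pos: [0.5125, 0.1246, 0.2926]
tcp_rot: [150.4, 1.0, 82.9]
force: [-14.6, -54.6, 17.1]
finger_gap: 0.0004
grip_force: 27.8
```

move_arm:
  moves:
    - [-0.6, 0, 0, 0, 0, 0, 0]
    - [-1, 0, 0, 0, 0, 0, 0]
    - [-1, 0, 0, 1, 0, 0, 0]
    - [-1, 0.5, -0.5, 1, 0, 0, 0]
    - [-1, 0.5, -0.5, 1, 0, 0, 0.5]
    - [-1, 0.5, -0.5, 1, 0, 0, 0.5]
    - [-1, 0.5, -0.5, 1, 0, 0, 0.5]
    - [-1, 0, 0, 0, 0, 0, 0.5]

```text
time_s: 3.72
tool_pos: [0.526, -0.0631, 0.3549]
tcp_rot: [-179.9, -0.2, 83.1]
force: [0.9, 0.5, 0.0]
finger_gap: 0.0234
grip_force: 0.0
```

```bash
python3 - <<'E'
from h import *
P=np.array([.59,-.33,.36]); plan(P,R0)
E
```

```text
pos [ 0.52596557 -0.06314499  0.3549398 ] t 3.7167 F [0.9 0.5 0. ]
shift units (cur axes) [-10.29   3.82  -0.24] turn units [-0.01 -0.03 -1.14] shift in target axes [-10.67   2.56  -0.2 ]
```

move_arm:
  moves:
    - [-0.95, 0.4, 0, 0, 0, 0, 0.5]
    - [-0.95, 0.4, 0, 0, 0, 0, 0.5]
    - [-0.95, 0.4, 0, 0, 0, 0, 0.5]
    - [-0.95, 0.4, 0, 0, 0, 0, 0.5]
    - [-0.95, 0.4, 0, 0, 0, 0, 0.5]
    - [-0.95, 0.4, 0, 0, 0, 0, 0.5]
    - [-0.95, 0.4, 0, 0, 0, 0, 0.5]
    - [-0.95, 0.4, 0, 0, 0, 0, 0.5]

```text
time_s: 4.38
tool_pos: [0.581, -0.2605, 0.3503]
tcp_rot: [-179.8, -0.2, 83.2]
force: [-0.2, 0.3, -0.3]
finger_gap: 0.047
grip_force: 0.0
```

move_arm:
  moves:
    - [-0.9, 0.3, 0, 0, 0, 0, 0.5]
    - [-0.9, 0.3, 0, 0, 0, 0, 0.5]
    - [-0.9, 0, 0, 0, 0, 0, 0.5]
    - [0, 0, 0, 0, 0, 0, 0.5]
    - [0, 0, 0, 0, 0, 0, 0.5]

```text
time_s: 4.8
tool_pos: [0.5875, -0.3288, 0.35]
tcp_rot: [-179.8, -0.2, 83.1]
force: [0.2, 0.6, -0.4]
finger_gap: 0.0473
grip_force: 0.0
```

```bash
python3 - <<'E'
from h import *
np.set_printoptions(precision=4,suppress=True)
o=observe();p=camera_params('wrist');w=capture('wrist')[:,:,::-1].copy();s=capture('scene')[:,:,::-1].copy()
cv2.imwrite('pics/wrist4.png',w);cv2.imwrite('pics/scene4.png',s)
print(o['tool_pos'],o['tcp_rot'],o['time_s'],p)
print(proj('wrist',[.592,-.231,.09],p))
print(cen(mask(w,18,35))[:3])
u,v=proj('wrist',[.592,-.231,.07],p).astype(int)
c=w[max(v-75,0):v+75,max(u-75,0):u+75]; print(max(v-75,0),max(u-75,0))
a=cv2.resize(c,None,fx=3.6,fy=3.6,interpolation=2)
b=cv2.resize(s[150:180,275:310],(245,210),interpolation=2)
out=np.zeros((600,800,3),np.uint8);out[:a.shape[0],:a.shape[1]]=a;out[:210,550:795]=b
cv2.imwrite('pics/crop4.png',out)
E
```

```text
[ 0.5875 -0.3288  0.35  ] [-179.7721   -0.236    83.072 ] 4.8 {'intrinsics': array([[297.3186,   0.    , 259.3843],
       [  0.    , 297.3186, 192.6851],
       [  0.    ,   0.    ,   1.    ]]), 'position': array([ 0.5967, -0.2487,  0.3292]), 'rotation': array([163.9936,   0.2323,  -6.8911])}
[251.9947  88.5605]
[(2637, array([298.2, 358.6]), array([152, 341, 267,  28], dtype=int32)), (402, array([345.2, 314.4]), array([337, 290,  15,  49], dtype=int32)), (399, array([173.6, 314.3]), array([168, 290,  15,  49], dtype=int32))]
15 177
```

View pics/crop4.png

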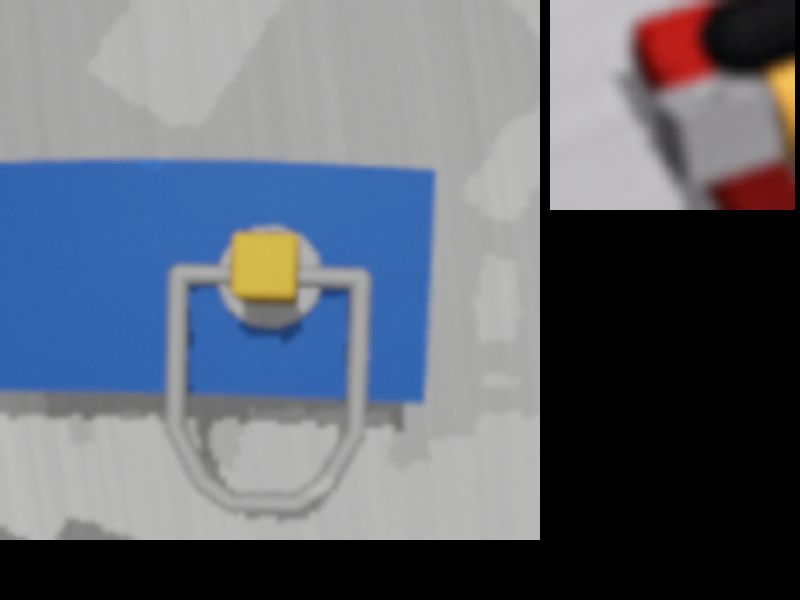

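The crop shows the yellow head's top at wrist (250.6,88.6), and the ring open and nearly square with the tool. The shaft end now sits against the bushing.

```bash
cat >> h.py <<'E'
def look(name): 
    p=camera_params('wrist'); w=capture('wrist')[:,:,::-1].copy(); cv2.imwrite(f'pics/{name}.png',w); return p,w
E
python3 - <<'E'
from h import *
np.set_printoptions(precision=4,suppress=True)
C=lambda x,y:(177+x/3.6,15+y/3.6)
h=onz('wrist',C(265,265),.106); print('head',h)
a,b=onz('wrist',C(178,275),.068),onz('wrist',C(362,277),.068)
f=onz('wrist',C(268,503),.068)
print('hinge',a,b,(a+b)/2,np.linalg.norm(a-b),np.degrees(np.arctan2(*(b-a)[1::-1])));d=f-(a+b)/2
l,r=[onz('wrist',C(*u),.068) for u in((176,410),(355,414))]
m=(l+r)/2-(a+b)/2
print('far',f,np.linalg.norm(d),'yaw',np.degrees(np.arctan2(d[0],-d[1])),np.degrees(np.arctan2(m[0],-m[1])))
E
```

```text
head [ 0.5913 -0.2308  0.106 ]
hinge [ 0.5693 -0.2276  0.068 ] [ 0.6132 -0.2336  0.068 ] [ 0.5913 -0.2306  0.068 ] 0.04430222937636978 -7.749110336833393
far [ 0.584  -0.2861  0.068 ] 0.05600093447307833 yaw -7.402999277152616 -8.79186671443429
```

```bash
python3 - <<'E'
from h import *
plan(np.array([.5913,-.2307,.35]),rot([0,0,-7.6])@R0)
E
```

```text
pos [ 0.58775351 -0.32748033  0.35021332] t 4.9 F [ 0.3  0.6 -0.3]
shift units (cur axes) [ 3.86 -0.32  0.02] turn units [-0.04 -0.04  0.13] shift in target axes [ 3.86 -0.37  0.01]
```

move_arm:
  moves:
    - [0.9, -0.35, 0, 0, 0, 0.13, 0.45]
    - [1, 0, 0, 0, 0, 0, 0.45]
    - [1, 0, 0, 0, 0, 0, 0.45]
    - [0.92, 0, 0, 0, 0, 0, 0.45]
    - [0, 0, 0.8, 0, 0, 0, 0.45]
    - [0, 0, 0, 0, 0, 0, 0.45]
    - [0, 0, 0, 0, 0, 0, 0.45]

```text
time_s: 5.48
tool_pos: [0.591, -0.2313, 0.3299]
tcp_rot: [-179.7, -0.2, 82.5]
force: [-0.4, -0.6, 0.3]
finger_gap: 0.0425
grip_force: 0.0
```

```bash
python3 - <<'E'
from h import *
plan(np.array([.5913,-.2307,.275]),rot([0,0,-7.6])@R0)
E
```

```text
pos [ 0.59103612 -0.2312526   0.32993259] t 5.4833 F [-0.4 -0.6  0.3]
shift units (cur axes) [0.02 0.02 2.2 ] turn units [-0.06 -0.03  0.01] shift in target axes [0.02 0.01 2.2 ]
```

move_arm:
  moves:
    - [0, 0, 0.8, 0, 0, 0, 0.45]
    - [0, 0, 0.8, 0, 0, 0, 0.45]
    - [0, 0, 0.58, 0, 0, 0, 0.45]
    - [0, 0, 0, 0, 0, 0, 0.45]
    - [0, 0, 0, 0, 0, 0, 0]
    - [0, 0, 0, 0, 0, 0, 0]
    - [0, 0, 0, 0, 0, 0, 0]
    - [0, 0, 0, 0, 0, 0, 0]
  newtons: 30

```text
time_s: 6.15
tool_pos: [0.5916, -0.2329, 0.2779]
tcp_rot: [-179.9, -0.1, 82.4]
force: [0.6, 0.5, -0.6]
finger_gap: 0.0191
grip_force: 0.0
```

move_arm:
  moves:
    - [0, 0, 0, 0, 0, 0, 0]
    - [0, 0, 0, 0, 0, 0, 0]
    - [0, 0, 0, 0, 0, 0, 0]

```text
time_s: 6.4
tool_pos: [0.5915, -0.2328, 0.2776]
tcp_rot: [-179.9, -0.1, 82.4]
force: [-0.2, -0.3, 4.6]
finger_gap: 0.014
grip_force: 30.0
```

move_arm:
  moves:
    - [0, 0, -0.5, 0, 0, 0, 0]
    - [0, 0, -1, 0, 0, 0, 0]
    - [0, 0, -1, 0, 0, 0, 0]
    - [0, 0, -1, 0, 0, 0, 0]
    - [0, 0, -1, 0, 0, 0, 0]
    - [0, 0, -0.6, 0, 0, 0, 0]
    - [0, 0, 0, 0, 0, 0, 0]

```text
time_s: 6.98
tool_pos: [0.5921, -0.2331, 0.409]
tcp_rot: [179.8, 0.0, 82.4]
force: [0.3, -0.7, -0.7]
finger_gap: 0.0139
grip_force: 30.0
```

```bash
cat >> h.py <<'E'
OT=np.array([.0021,0,.2176])
HM=pw([-.0065,-.125,.1363])
E
python3 - <<'E'
from h import *
print(HM); plan(HM+AX*.075-TR@OT+0*PM[:,1],TR); print(HM+AX*.075-TR@OT,observe()['grip_force'],observe()['finger_gap'])
E
```

```text
[0.60353285 0.13398277 0.1363    ]
pos [ 0.59211999 -0.23310135  0.40897009] t 6.9833 F [ 0.3 -0.7 -0.7]
shift units (cur axes) [14.43 -7.35  0.74] turn units [-4.97  0.05 -0.16] shift in target axes [14.55 -6.53 -2.88]
[0.4579662  0.14876281 0.38969713] 29.99031901359558 0.013929582022529923
```

move_arm:
  moves:
    - [1, -0.92, 0, 0, 0, 0, 0]
    - [1, -0.92, 0, 0, 0, 0, 0]
    - [1, -0.92, 0, 0, 0, 0, 0]
    - [1, -0.92, 0, 0, 0, 0, 0]
    - [1, -0.92, 0, 0, 0, 0, 0]
    - [1, -0.92, 0, 0, 0, 0, 0]
    - [1, -0.92, 0, 0, 0, 0, 0]
    - [1, -0.92, 0, 0, 0, 0, 0]

```text
time_s: 7.65
tool_pos: [0.4341, -0.009, 0.4034]
tcp_rot: [-179.7, -0.2, 82.3]
force: [0.9, 0.8, -0.1]
finger_gap: 0.0136
grip_force: 30.0
```

move_arm:
  moves:
    - [0.5, 0, 0, -1, 0, 0, 0]
    - [0.5, 0, 0, -1, 0, 0, 0]
    - [0.5, 0, 0, -1, 0, 0, 0]
    - [0.5, 0, 0, -1, 0, 0, 0]
    - [0.5, 0, 0, -1, 0, 0, 0]
    - [0, 0, 0, 0, 0, -0.16, 0]
    - [0, 0, 0, 0, 0, 0, 0]

```text
time_s: 8.23
tool_pos: [0.4433, 0.0521, 0.4038]
tcp_rot: [150.5, 0.4, 83.3]
force: [-0.3, 0.3, -1.6]
finger_gap: 0.0137
grip_force: 30.0
```

```bash
python3 - <<'E'
from h import *
plan(HM+AX*.075-TR@OT,TR)
E
```

```text
pos [0.4433236  0.05207504 0.4037716 ] t 8.2333 F [-0.3  0.3 -1.6]
shift units (cur axes) [ 3.91 -0.15  0.53] turn units [-0.08  0.06  0.02] shift in target axes [ 3.91 -0.16  0.56]
```

move_arm:
  moves:
    - [1, 0, 0, 0, 0, 0, 0]
    - [1, 0, 0, -0.08, 0.06, 0, 0]
    - [1, -0.16, 0.3, 0, 0, 0, 0]
    - [0.9, 0, 0.26, 0, 0, 0, 0]
    - [0, 0, 0, 0, 0, 0, 0]
    - [0, 0, 0, 0, 0, 0, 0]

```text
time_s: 8.73
tool_pos: [0.459, 0.1481, 0.3896]
tcp_rot: [149.9, 0.1, 83.4]
force: [0.2, -0.3, -2.1]
finger_gap: 0.0138
grip_force: 30.0
```

```bash
python3 - <<'E'
from h import *
plan(HM+AX*.075-TR@OT,TR)
p,w=look('wrist5'); s=capture('scene')[:,:,::-1]; d=capture('side')[:,:,::-1]
O=observe(); T=O['tool_pos']; M=rot(O['tcp_rot'])
tip=T+M@(OT+[0,0,.042])
out=np.zeros((600,800,3),np.uint8)
def crop(im,c,h,W,H):
    c=np.round(c).astype(int); r=h*H//W
    x0,y0=max(c[0]-h,0),max(c[1]-r,0); print('origin',x0,y0,W/(2*h)); return cv2.resize(im[y0:y0+2*r,x0:x0+2*h],(W,H),interpolation=2)
for n in('scene','side','wrist'): print(n,'tip',proj(n,tip,p if n=='wrist' else None),'mouth',proj(n,HM,p if n=='wrist' else None),'orig',proj(n,T+M@OT,p if n=='wrist' else None))
out[:300,:400]=crop(s,proj('scene',tip),40,400,300)
out[:300,400:]=crop(d,proj('side',tip),40,400,300)
out[300:,:400]=cv2.resize(w[150:384,100:412],(400,300))
out[300:,400:]=cv2.resize(w[60:240,140:380],(400,300),interpolation=2)
cv2.imwrite('pics/mix5.png',out)
E
```

```text
pos [0.45902267 0.14808589 0.38964571] t 8.7333 F [ 0.2 -0.3 -2.1]
shift units (cur axes) [ 0.02 -0.04 -0.02] turn units [0.01 0.01 0.02] shift in target axes [ 0.02 -0.04 -0.02]
scene tip [294.05833981 151.91505561] mouth [296.41850361 163.9126579 ] orig [291.32347648 135.45130009]
side tip [231.44844682 136.22321858] mouth [238.57752839 146.97377916] orig [220.38003361 121.92635526]
wrist tip [262.46842994 204.47432033] mouth [259.1251755  191.33519508] orig [262.84259365 223.19183556]
origin 254 122 5.0
origin 191 106 5.0
```

View pics/mix5.png

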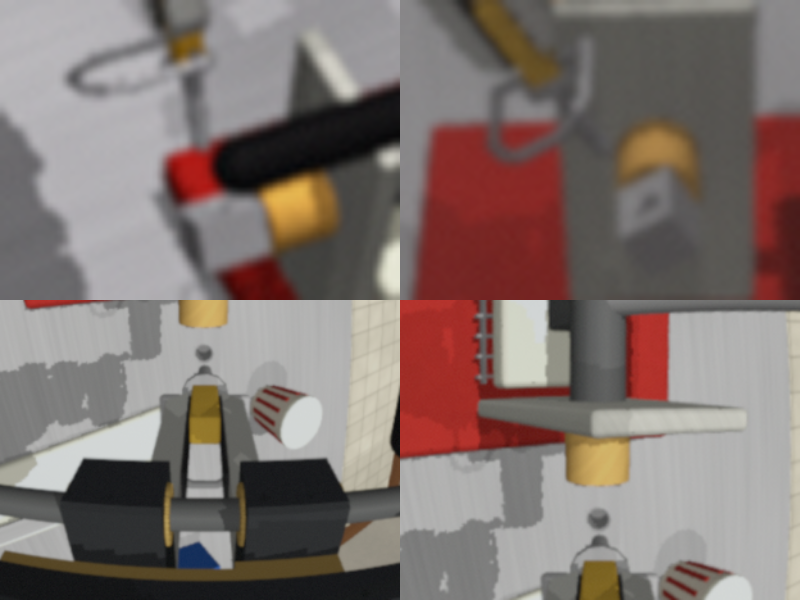

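Wrist shows the hole at (258.8,190.8) against a predicted (259.1,191.3), and the pin tip in the scene and side views matches the prediction. I start the insertion.

move_arm:
  moves:
    - [0.02, -0.04, 0.6, 0, 0, 0, 0]
    - [0, 0, 0.5, 0, 0, 0, 0]
    - [0, 0, 0.2, 0, 0, 0, 0]
    - [0, 0, 0.2, 0, 0, 0, 0]
    - [0, 0, 0.2, 0, 0, 0, 0]
    - [0, 0, 0, 0, 0, 0, 0]
    - [0, 0, 0, 0, 0, 0, 0]

```text
time_s: 9.47
tool_pos: [0.4793, 0.1461, 0.3531]
tcp_rot: [149.8, 0.0, 83.4]
force: [-0.8, 0.8, -3.6]
finger_gap: 0.014
grip_force: 30.0
```

```bash
python3 - <<'E'
from h import *
plan(HM-TR@OT,TR)
E
```

```text
pos [0.47927298 0.14607359 0.35309309] t 9.4667 F [-0.8  0.8 -3.6]
shift units (cur axes) [ 0.01 -0.02  1.3 ] turn units [0.04 0.01 0.  ] shift in target axes [ 0.01 -0.01  1.3 ]
```

move_arm:
  moves:
    - [0, -0.01, 0.3, 0.03, 0, 0, 0]
    - [0, 0, 0.3, 0, 0, 0, 0]
    - [0, 0, 0.3, 0, 0, 0, 0]
    - [0, 0, 0.2, 0, 0, 0, 0]
    - [0, 0, 0.1, 0, 0, 0, 0]
    - [0, 0, 0, 0, 0, 0, 0]

```text
time_s: 9.97
tool_pos: [0.4946, 0.1442, 0.3269]
tcp_rot: [149.9, 0.1, 83.4]
force: [-0.1, 0.6, -1.3]
finger_gap: 0.0136
grip_force: 30.0
```

```bash
python3 - <<'E'
from h import *
plan(HM-TR@OT,TR)
E
```

```text
pos [0.49462811 0.14424741 0.32685436] t 9.9667 F [-0.1  0.6 -1.3]
shift units (cur axes) [ 0.01 -0.02  0.08] turn units [0.02 0.01 0.  ] shift in target axes [ 0.01 -0.02  0.08]
```

move_arm:
  moves:
    - [0, 0, 0.06, 0, 0, 0, 0]
    - [0, 0, 0, 0, 0, 0, 0]
    - [0, 0, 0.05, 0, 0, 0, 0]
    - [0, 0, 0, 0, 0, 0, 0]
    - [0, 0, 0.05, 0, 0, 0, 0]
    - [0, 0, 0, 0, 0, 0, 0]

```text
time_s: 10.47
tool_pos: [0.4961, 0.1444, 0.3252]
tcp_rot: [149.9, 0.1, 83.4]
force: [-10.6, -0.2, 8.7]
finger_gap: 0.0138
grip_force: 30.0
```

move_arm:
  moves:
    - [0, 0, 0.05, 0, 0, 0, 0]
    - [0, 0, 0, 0, 0, 0, 0]
    - [0, 0, 0.03, 0, 0, 0, 0]
    - [0, 0, 0, 0, 0, 0, 0]

```text
time_s: 10.8
tool_pos: [0.4966, 0.1446, 0.3253]
tcp_rot: [150.0, 0.1, 83.4]
force: [-29.7, -1.1, 26.1]
finger_gap: 0.0139
grip_force: 30.0
```

move_arm:
  moves:
    - [0, 0, -0.08, 0, 0, 0, 0]
    - [0, 0, 0, 0, 0, 0, 0.3]
    - [0, 0, 0, 0, 0, 0, 0.3]
    - [0, 0, 0, 0, 0, 0, 0.3]
    - [0, 0, 0, 0, 0, 0, 0.3]
    - [0, 0, -0.6, 0, 0, 0, 0.3]
    - [0, 0, -1, 0, 0, 0, 0.3]
    - [0, 0, -1, 0, 0, 0, 0.3]

```text
time_s: 11.47
tool_pos: [0.4635, 0.1478, 0.3799]
tcp_rot: [150.0, 0.1, 83.4]
force: [0.1, -0.1, 0.8]
finger_gap: 0.0282
grip_force: 0.0
```

```bash
python3 - <<'E'
from h import *
np.set_printoptions(precision=4,suppress=True)
o=observe();print(o['tool_pos'],o['tcp_rot'],o['finger_gap'],o['force'])
p,w=look('wrist6'); s=capture('scene')[:,:,::-1]; d=capture('side')[:,:,::-1]
cv2.imwrite('pics/scene6.png',s);cv2.imwrite('pics/side6.png',d)
def pr(n,X): return proj(n,X,p if n=='wrist' else None)
pts={'head':HM+AX*.046,'far':HM+AX*.008-PM[:,1]*.056,'orig':HM}
for n in('scene','side','wrist'): print(n,{k:pr(n,v).round(1) for k,v in pts.items()})
def crop(im,c,h,W,H):
    c=np.round(c).astype(int); r=h*H//W
    x0,y0=max(c[0]-h,0),max(c[1]-r,0); print('origin',x0,y0,W/(2*h)); return cv2.resize(im[y0:y0+2*r,x0:x0+2*h],(W,H),interpolation=2)
out=np.zeros((600,800,3),np.uint8)
out[:300,:400]=crop(s,pr('scene',HM),40,400,300)
out[:300,400:]=crop(d,pr('side',HM),40,400,300)
out[300:,:400]=crop(w,pr('wrist',HM+AX*.03),80,400,300)
cv2.imwrite('pics/mix6.png',out)
E
```

```text
[0.4635 0.1478 0.3799] [150.0133   0.0647  83.364 ] 0.028206821490068062 [ 0.0533 -0.1114  0.7942]
scene {'head': array([293.5, 146.4]), 'far': array([274.6, 167.8]), 'orig': array([296.4, 163.9])}
side {'head': array([227.1, 132. ]), 'far': array([236.9, 160.7]), 'orig': array([238.6, 147. ])}
wrist {'head': array([260.7, 212.1]), 'far': array([260.4, 253.4]), 'orig': array([260.5, 194.9])}
origin 256 134 5.0
origin 199 117 5.0
origin 181 145 2.5
```

View pics/mix6.png

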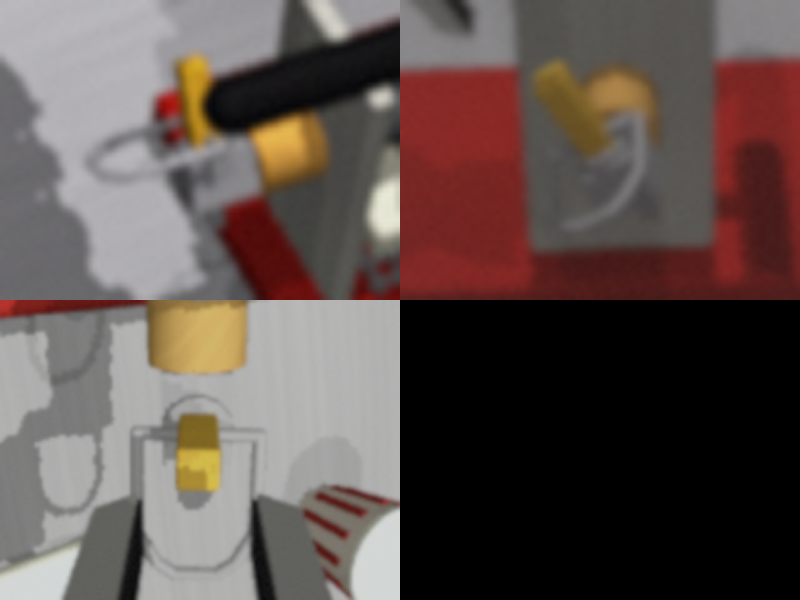

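The pin is seated with its collar on the shaft. The ring is open and straight along −y: wrist far side at crop (195,568), hinge square to the head. Next, close the fingers and press the ring's far side along its arc.

```bash
cat >> h.py <<'E'
def tipP(y,z): return HM+AX*z+PM[:,1]*y-TR@np.array([0,0,.199])
E
python3 - <<'E'
from h import *
plan(tipP(-.054,.03),TR)
E
```

```text
pos [0.46406624 0.14813388 0.38199339] t 11.6167 F [ 0.5  0.9 -0.2]
shift units (cur axes) [-2.08 -0.07  2.15] turn units [ 0.06 -0.    0.  ] shift in target axes [-2.08 -0.06  2.15]
```

move_arm:
  moves:
    - [-1, -0.06, 0, 0.05, 0, 0, 0]
    - [-1.0, 0, 0, 0, 0, 0, 0]
    - [-0.08, 0, 0, 0, 0, 0, 0]
    - [0, 0, 0, 0, 0, 0, 0]
    - [0, 0, 0.7, 0, 0, 0, 0]
    - [0, 0, 0.8, 0, 0, 0, 0]
    - [0, 0, 0.6, 0, 0, 0, 0]
    - [0, 0, 0, 0, 0, 0, 0]

```text
time_s: 12.28
tool_pos: [0.4824, 0.0939, 0.3303]
tcp_rot: [150.6, 0.1, 83.4]
force: [0.4, 0.5, -0.4]
finger_gap: 0.0006
grip_force: 0.0
```

```bash
python3 - <<'E'
from h import *
print(observe()['finger_gap'])
plan(tipP(-.054,.008),TR)
E
```

```text
0.0005805031602794596
pos [0.48244509 0.09389337 0.33025055] t 12.2833 F [ 0.4  0.5 -0.4]
shift units (cur axes) [-0.01  0.14  0.75] turn units [-0.1   0.01  0.01] shift in target axes [-0.01  0.13  0.75]
```

move_arm:
  moves:
    - [0, 0.12, 0.4, -0.08, 0, 0, 0]
    - [0, 0, 0.35, 0, 0, 0, 0]
    - [0.05, 0, 0.35, 0, 0, 0, 0]
    - [0.07, 0, 0.35, 0, 0, 0, 0]
    - [0, 0, 0, 0, 0, 0, 0]

```text
time_s: 12.7
tool_pos: [0.5036, 0.0944, 0.3025]
tcp_rot: [149.9, 0.0, 83.4]
force: [-0.7, -0.4, 1.1]
finger_gap: 0.001
grip_force: 0.3
```

move_arm:
  moves:
    - [0.14, 0, 0.3, 0, 0, 0, 0]
    - [0.14, 0, 0.3, 0, 0, 0, 0]
    - [0.16, 0, 0.22, 0, 0, 0, 0]
    - [0.16, 0, 0.22, 0, 0, 0, 0]
    - [0, 0, 0, 0, 0, 0, 0]
    - [0, 0, 0, 0, 0, 0, 0]

```text
time_s: 13.2
tool_pos: [0.5182, 0.1077, 0.2811]
tcp_rot: [149.8, 0.0, 83.4]
force: [-0.2, -0.2, 1.0]
finger_gap: 0.0002
grip_force: 0.0
```

```bash
python3 - <<'E'
from h import *
plan(tipP(-.036,-.036),TR)
E
```

```text
pos [0.51823711 0.10769299 0.28106153] t 13.2 F [-0.2 -0.2  1. ]
shift units (cur axes) [-0.   -0.07  0.13] turn units [0.04 0.   0.01] shift in target axes [-0.   -0.07  0.13]
```

move_arm:
  moves:
    - [0, 0, 0.2, 0, 0, 0, 0]
    - [0, 0, 0, 0, 0, 0, 0]
    - [-0.8, 0, 0, 0, 0, 0, 0]
    - [-1, 0, 0, 0, 0, 0, 0]
    - [-1, 0, -0.5, 0, 0, 0, 0]
    - [-0.5, 0, -1, 0, 0, 0, 0]
    - [0, 0, -1, 0, 0, 0, 0]
    - [0, 0, -1, 0, 0, 0, 0]

```text
time_s: 13.87
tool_pos: [0.4667, 0.0294, 0.3535]
tcp_rot: [149.7, 0.0, 83.3]
force: [0.7, 0.4, 0.7]
finger_gap: 0.0007
grip_force: 0.0
```

```bash
python3 - <<'E'
from h import *
p,w=look('wrist7'); s=capture('scene')[:,:,::-1]; d=capture('side')[:,:,::-1]
def pr(n,X): return proj(n,X,p if n=='wrist' else None)
for n in('scene','side','wrist'): print(n,pr(n,HM).round(1),'far shut',pr(n,HM-AX*.048).round(1))
def crop(im,c,h,W,H):
    c=np.round(c).astype(int); r=h*H//W
    x0,y0=max(c[0]-h,0),max(c[1]-r,0); print('origin',x0,y0,W/(2*h)); return cv2.resize(im[y0:y0+2*r,x0:x0+2*h],(W,H),interpolation=2)
out=np.zeros((600,800,3),np.uint8)
out[:300,:400]=crop(s,pr('scene',HM),40,400,300)
out[:300,400:]=crop(d,pr('side',HM),40,400,300)
out[300:,:400]=crop(w,pr('wrist',HM+AX*.03),60,400,300)
out[300:,400:]=cv2.resize(s,(400,300))
cv2.imwrite('pics/mix7.png',out)
E
```

```text
scene [296.4 163.9] far shut [299.3 181.5]
side [238.6 147. ] far shut [249.8 161.6]
wrist [257.2  57.7] far shut [257.3  66.3]
origin 256 134 5.0
origin 199 117 5.0
origin 197 5 3.3333333333333335
```

View pics/mix7.png

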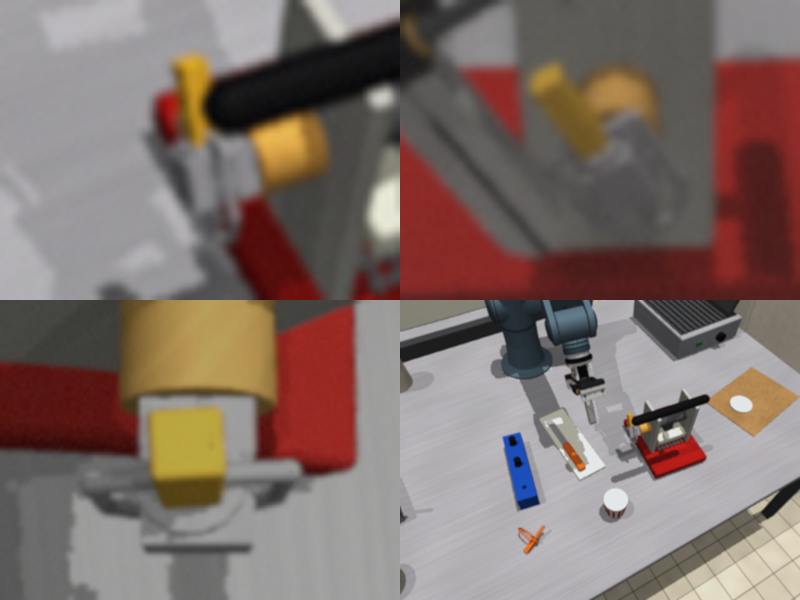

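The ring hangs shut around the shaft end: its far side is at scene crop (222,236), against a predicted (216,237) for shut. The pin is seated, the knob pins, knife and cup haven't been moved, and the gripper is clear.

```bash
python3 -c "
from rig import *
print(observe()['force'],close_job())"
```

```text
the job is handed in; nothing more can be done
[-0.09492648 -0.68406591 -0.3354175 ] None
```

The shaft is fully home, the yellow linchpin is fully down and its ring is shut over the tip, and I handed the job in at about 14 s; the final push on the shaft peaked near 60 N at the fingertips.

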